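Put the coin tin up behind the desk shelf's lip

TASK

The coin tin is pushed part way under the little desk shelf. Draw it completely out from under the shelf (it has a pull tab on its front) and let go of it standing on the desk, then pick it up again (it has a handle on its lid), lift it over the front lip and lower it into the free bay (the one with the cork mat), standing flat on the mat with its pull tab facing the front lip. Keep the tin upright, lower it without letting it drop, and leave the jar, cup, clock and calculator where they are.

Things in the scene. Friction and masses are not known exactly. Their poses are not given: they have to be found in the camera images.
- shelf: Fixed plywood desk shelf, 161 (x) x 284 (y). Origin: footprint centre on the desk; x from front (robot side) to back. Board 108 to 123 mm above the desk, open below but for 8 mm end legs. On it 3 bays, centres x = 0, y = -92, 0, 92 mm, each 145 (x) x 84 (y) inside; 8 mm walls, heights above board: front lip 30, dividers and ends 60, back 66. Front face x = -80.5 mm.
- mat: Cork mat, 135 (x) x 76 (y) x 2 mm, fixed in the middle of the free bay. Origin: centre of its underside, on the board 123 mm above the desk, at the bay's centre; axes parallel to the shelf's. The tin, tab forward, sits midway in the bay with its origin 17 mm behind (+x of) this point: about 8 mm play fore and aft, 12 mm either side.
- tin: Grey steel coin tin, 0.35 to 0.65 kg. Origin: centre of the body's underside; z up, x to its back. Body 94 (x) x 60 (y) x 60 mm high, with a pull tab on the front face and a handle on the lid. It starts standing on the desk, tab towards the robot, the body's front 28 to 38 mm out from under the shelf, the handle beneath the shelf. It slides freely.
- tin_tab (a point): Centre of the flat upright steel pull tab (tin frame x -64, y 0, z 38 mm; axes as the tin's). The tab stands out 34 mm from the body's front face (x -47 to -81), is 12 mm thick in y and spans z 23 to 53 mm.
- tin_handle (a point): Centre of the bar of the lid's bridge handle (tin frame x 0, y 0, z 92 mm; axes as the tin's). Bar 36 (x) x 12 (y) x 12 mm, z 86 to 98, on two 8 mm posts above the 60 mm high lid.
- jar: Bystander: lidded glass jar, 62 mm across, 95 mm high, standing in another bay. Origin: centre of its underside.
- cup: Bystander: white cup without handle, 66 mm across, 85 mm high, standing in another bay. Origin: centre of its underside.
- clock: Bystander: dark wooden clock block, 50 x 110 x 75 mm high, on the desk to the left. Origin: centre of its underside.
- calculator: Bystander: white calculator, 90 x 160 x 20 mm high, on the desk to the right. Origin: centre of its underside.
Things that resemble listed ones, but are neither listed nor needed, are in the scene too. Of the things like the tin, leave any that is orange or pink; of the rest the larger one is meant.

How it is judged:
On the way:
1. the tin stands on the desk, wholly out from under the shelf, let go (x of tin in the frame of shelf below -0.127 m and height (world z) of tin below 0.006 m and angle between tin's own z axis and vertical below 0.08 rad and linear speed of tin below 0.02 m/s and contact force between the fingers and tin below 0.1 N), for 0.2 s.
At the end, for the whole second after the job is handed in: Tin flat (0.06 rad) on the cork mat in the free bay, tab towards the lip: origin 0 to 35 mm behind the bay centre, within 20 mm sideways, underside within 6 mm of the mat top; let go and at rest; bystanders not moved (25 mm) (x of tin in the frame of mat between 0 and 0.035 m and y of tin in the frame of mat between -0.02 and 0.02 m and z of tin in the frame of mat between -0.003 and 0.008 m and angle between tin's own z axis and vertical below 0.06 rad and x of tin_tab in the frame of mat below -0.025 m and linear speed of tin below 0.02 m/s and contact force between the fingers and tin below 0.1 N); the robot touches nothing.
It fails at once if the tin is tipped more than 0.6 rad (angle between tin's own z axis and vertical above 0.6 rad).
It fails at once if the tin is let fall (faster than 0.6 m/s, about 18 mm of fall, with no finger on it) (linear speed of tin above 0.6 m/s and contact force between the fingers and tin below 0.05 N).
It fails at once if the jar, cup, clock or calculator is moved more than 25 mm or tipped more than 0.3 rad (distance of any of jar, cup, clock, calculator from where it was at the start of the episode above 0.025 m or angle between any of jar, cup, clock, calculator's own z axis and vertical above 0.3 rad).
It also fails if it takes over 50 s, if anything falls off the work surface, if the arm or the gripper's body presses on something with over 40 N, if the wrist force passes 120 N, or if a joint passes its speed limit or range.

ROBOT

A 6-joint arm with a two-finger parallel gripper is mounted at the origin on the work surface. World frame = base frame: x ahead of the robot, y to its left, z up, the work surface at z = 0. Lengths are in m, angles in rad, forces in N, time in s.
With the tool pointing down it reaches from about 0.375 to 0.9 m from the base axis. Payload 3.1 kg.
Tool frame: the origin (TCP) lies midway between the tips of the shut fingers; the grasp point (between the pads) lies 19 mm behind it; x points along the fingers, z is the direction in which the jaws open and shut, and the axes are right-handed (so a half turn about x gives the same grasp; the last joint's range is limited). The gripper opens to 87 mm and grips with 3 to 60 N. Pads are 19 mm wide; open, the fingers measure 117 mm over their backs; the gripper's body (75 mm by 190 mm) begins 51 mm behind the grasp point.
Start: joints at [1.006, 0.527, 1.433, -0, 1.181, -0.178], TCP at [0.236, 0.579, 0.223] pointing down, gripper open.
Joint ranges: [-3.08, 3.08], [-0.75, 2.2], [0.22, 2.44], [-1.43, 4.57], [0, 2.65], [-2.85, 2.85]. Speed limits (rad/s): [2.79, 2.79, 3.14, 3.14, 3.14, 3.14].

INTERFACE

Orientations are given as a unit quaternion [x, y, z, w].
In Python, from rig import robot, optics, workorder gives the robot as it stands.
- The arm moves only by the tool arm_command, never from a script. Its argument "plan" is a list of rows, each a list of 7 numbers: the shift along the tool's x, y, z in cm, then the turn, a rotation vector about the tool's x, y, z in rad, then the finger opening in cm, from 0 to 8.7. In form: [[x, y, z, ax, ay, az, gripper], ...]. A call has 1 to 12 rows; each row shifts and turns the pose as measured when the row begins, along the tool's axes as they then stand; what a row does not reach is not made up. A row lasts 1/8 s, in which the tool goes at most 62.5 mm and 10.7 degrees, less where a joint would pass 70% of its speed; a pose out of reach is approached as far as the arm can. A call with a gripper value outside its range is refused whole. The fingers move at their own pace and stop on an object; "grip_force" is the grip in N (left out, the last holds). Time passes only in rows, so rows that do not move let the fingers close. It gives the time, the measured TCP pose, the force and the opening at its end, in the units of the state.
- robot.get_obs(): the state, without advancing time (a new reading comes with each control period).
- optics.camera(name): name is "scene" or "top" or "wrist"; returns (picture, depth): 420x560x3 uint8, blue, green, red; 420x560 float32, m along the optical axis (not along the pixel's ray), 0 where there is no reading.
- optics.camera_info(name): a dict with "mtx" (3x3 intrinsics, pixels), "position" and "rotation" of the camera in the world; the wrist camera has in their place "tool_from_camera" (4x4, takes a point from camera to tool coordinates, whose origin is the TCP and whose axes are the tool frame's). Camera axes: x right, y down, z forward; pixel columns grow to the right and rows downward; lengths in m; the calibration is good to about 2 mm. A picture is of the moment at which its call begins: read the wrist's pose just before it. camera_info takes no time and is no camera call.
- workorder.hand_in(): hands the job in, once; it reports no verdict.
The state is a dict: "time": time; "q": joint angles; "joint_velocities": joint speeds; "joint_torque": joint torques, N m; "position": TCP position; "tool_rot": TCP orientation; "ft_force": force on the tool from outside, world axes, zero at the start; "moment": the same for the moment, N m; "grip_width": finger opening in m.
Only numpy, scipy, OpenCV 4.12 (cv2) and the standard library are available. Lean on these libraries where they do the work, as an engineer would, in place of code of your own. Each camera call takes 0.05 s, during which the arm holds its last target. There are 200 camera calls.

## Working session

There is one attempt and no reset: what is moved stays moved. The work goes in short steps, Python scripts to look and compute and a tool call to move; the robot and the scene stay as the last step left them, time stands still between calls to the robot, and variables do not carry over. Pictures are saved under pics/ and viewed, about 8 in all and at most 12, crops included, and the job is handed in when it is done.

Besides the shell and the picture viewer there is one more tool, called as name(argument=value, ...) on one line, values as JSON. arm_command: Moves the arm, as the interface text tells. Its arguments: {"type":"object","properties":{"plan":{"type":"array"},"grip_force":{"type":"number"}},"required":["plan"]}

```bash
ls; mkdir -p pics
cat > h.py <<'E'
import numpy as np, cv2
from scipy.spatial.transform import Rotation as R
from rig import robot, optics, workorder
def rotm(r):
    r=np.array(r,float); return r if r.shape==(3,3) else R.from_quat(r).as_matrix()
def cam(n):
    o=robot.get_obs(); p,d=optics.camera(n); i=optics.camera_info(n); K=np.array(i["mtx"])
    if n=="wrist":
        T=np.eye(4);T[:3,:3]=rotm(o["tool_rot"]);T[:3,3]=o["position"]
        C=T@np.array(i["tool_from_camera"]); Rm,t=C[:3,:3],C[:3,3]
    else: Rm,t=rotm(i["rotation"]),np.array(i["position"])
    return p,d,K,Rm,t
def cloud(d,K,Rm,t):
    v,u=np.mgrid[:d.shape[0],:d.shape[1]]
    P=np.stack([(u-K[0,2])/K[0,0]*d,(v-K[1,2])/K[1,1]*d,d],-1)@Rm.T+t
    P[d<=0]=np.nan
    return P
def plane(u,v,z,K,Rm,t):
    r=Rm@np.linalg.inv(K)@[u,v,1]; return t+r*(z-t[2])/r[2]
E
python3 - <<'E'
from h import *
o=robot.get_obs(); print(o)
for n in("scene","top"):
    p,d,K,Rm,t=cam(n); cv2.imwrite(f"pics/{n}0.png",p); np.savez(f"{n}0.npz",p=p,d=d,K=K,R=Rm,t=t); print(n,t,Rm.round(3).tolist(),K.tolist())
E
```

```text
pics
{'time': 0.0, 'q': array([ 1.00552547e+00,  5.28453442e-01,  1.43392135e+00, -2.30691394e-05,
        1.18138904e+00, -1.78517360e-01]), 'joint_velocities': array([-7.75290082e-04,  5.58709890e-05, -1.50678303e-04,  2.33539382e-04,
       -1.73369767e-03, -8.43053452e-04]), 'joint_torque': array([ 1.16029027e-03, -4.40050042e+01, -1.76587969e+01,  6.33771345e-02,
        5.83615224e-02, -1.79914496e-04]), 'position': array([0.23532449, 0.57820381, 0.2215734 ]), 'tool_rot': array([-0.39491126,  0.58746517,  0.39428055,  0.58606537]), 'ft_force': array([ 0.30927648,  0.43002816, -0.99365046]), 'moment': array([ 0.06502707, -0.0705767 ,  0.01317894]), 'grip_width': 0.08701429408528577}
scene [ 0.99748973 -0.54187733  0.87278045] [[0.781, 0.476, -0.405], [0.625, -0.581, 0.521], [0.013, -0.66, -0.751]] [[438.7948401301892, 0.0, 274.4824756782769], [0.0, 438.7948401301892, 204.03276752769153], [0.0, 0.0, 1.0]]
top [ 0.35413688 -0.0180291   1.0157057 ] [[0.124, -0.964, 0.234], [-0.992, -0.121, 0.024], [0.005, -0.235, -0.972]] [[409.46834691670125, 0.0, 277.1130214470663], [0.0, 409.46834691670125, 208.29015057090425], [0.0, 0.0, 1.0]]
```

View pics/scene0.png

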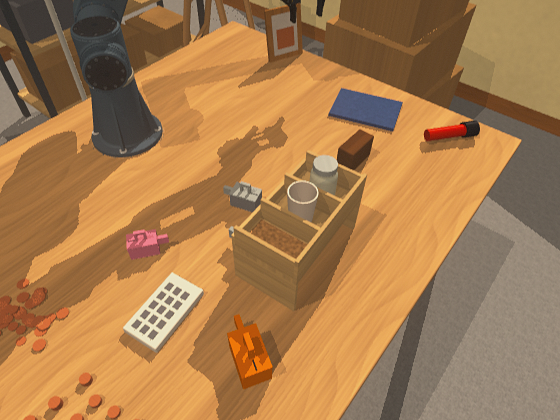

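View pics/top0.png

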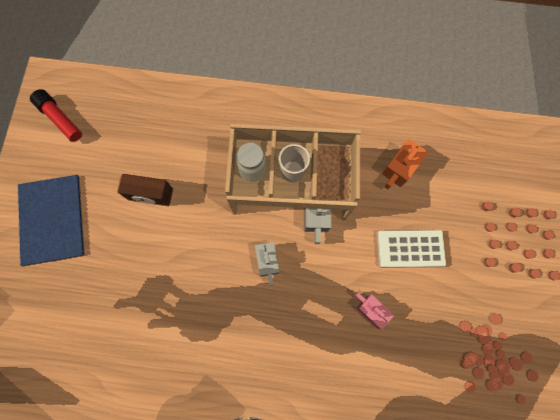

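Candidates (top view): grey tin partly under the shelf (318,222), small grey tin in front (267,260), pink (375,310), orange (405,165). By the description, I want the grey one under the shelf at (318,222). The free bay with cork is at (333,172), jar is at (251,160), cup at (294,162), and the clock and calculator are to the left and right.

Run:
```python
from h import *
f=np.load("top0.npz");p,d,K,Rm,t=[f[k] for k in("p","d","K","R","t")]
P=cloud(d,K,Rm,t); x,y,z=P[...,0],P[...,1],P[...,2]
print("desk z",np.nanmedian(z[250:300,90:200]))
def rep(n,box,zlo,zhi):
    u0,u1,v0,v1=box; m=np.zeros(z.shape,bool); m[v0:v1,u0:u1]=1; m&=(z>zlo)&(z<zhi)
    c=P[m]; r=cv2.minAreaRect(c[:,:2].astype(np.float32)*1000)
    print(n,m.sum(),"med",np.median(c,0).round(4),"rect",np.round(r[0],1),np.round(r[1],1),round(r[2],2), "z",np.percentile(c[:,2],[2,50,98]).round(3))
    return c
rep("shelf walls",(215,370,115,225),.175,.193)
rep("shelf all",(215,370,115,225),.146,.193)
rep("mat",(315,352,140,205),.115,.130)
rep("tin lid",(300,336,200,235),.055,.066)
rep("tin tab",(308,330,225,248),.035,.058)
rep("tin",(300,336,200,248),.03,.07)
rep("decoy",(250,285,235,285),.02,.12)
rep("jar",(236,268,140,185),.2,.24)
rep("cup",(278,310,140,185),.2,.24)
a=p[110:310,220:430]; cv2.imwrite("pics/crop1.png",cv2.resize(a,None,fx=3,fy=3,interpolation=cv2.INTER_CUBIC)[:600,:])
```

```text
desk z 0.000267826321237008
shelf walls 2086 med [ 0.6908 -0.0054  0.184 ] rect [664.  -19.9] [155.3 283.9] 4.2 z [0.176 0.184 0.192]
shelf all 3967 med [ 0.6787 -0.0141  0.1776] rect [659.8 -20.2] [163.5 284. ] 4.24 z [0.148 0.178 0.191]
mat 2002 med [ 0.6694 -0.1148  0.1251] rect [ 671.  -114.6] [139.7  80.9] 3.36 z [0.122 0.125 0.129]
tin lid 457 med [ 0.5701 -0.0941  0.0603] rect [565.5 -96.2] [62.1 60.4] 5.74 z [0.056 0.06  0.064]
tin tab 120 med [ 0.5395 -0.0987  0.0517] rect [534.9 -98.7] [50.9 38.8] 87.91 z [0.036 0.052 0.057]
tin 598 med [ 0.5645 -0.0955  0.0596] rect [559.9 -96.7] [88.  60.5] 6.19 z [0.032 0.06  0.064]
decoy 652 med [0.4593 0.0127 0.0465] rect [451.6  11.3] [97.2 46.2] 16.88 z [0.039 0.046 0.076]
jar 561 med [0.6501 0.0705 0.218 ] rect [652.   71.2] [53.4 53.4] 75.13 z [0.205 0.218 0.221]
cup 234 med [ 0.6642 -0.0204  0.2075] rect [659.2 -20.9] [63.7 65.2] 53.15 z [0.2   0.207 0.211]
```

View pics/crop1.png

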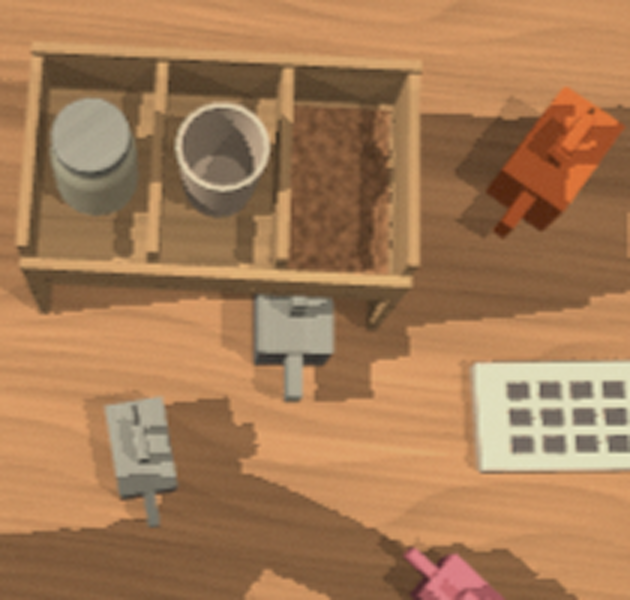

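Large grey tin (60 mm wide) is confirmed in the crop at (293,330), against 46 mm for the small grey one at (140,445); nothing stands between its tab and the gripper path. Next I'll refine the pose and work out the approach.

```bash
cat >> h.py <<'E'
def goal(pos,yaw,flip=None):
    """print tool-axis shift (cm) and rotvec to bring the TCP to pos, tool x down, jaws along y of a frame turned by yaw"""
    o=robot.get_obs(); A=R.from_quat(o["tool_rot"]); best=None
    for s in (1,-1):
        zc=s*np.array([-np.sin(yaw),np.cos(yaw),0]); xc=np.array([0,0,-1.]); B=R.from_matrix(np.c_[xc,np.cross(zc,xc),zc])
        rv=(A.inv()*B).as_rotvec()
        if best is None or np.linalg.norm(rv)<np.linalg.norm(best[0]): best=(rv,B)
    dw=np.array(pos)-o["position"]
    print("t",round(o["time"],2),"pos",o["position"].round(4),"F",np.round(o["ft_force"],1),"grip",round(o["grip_width"],4),"q6",o["q"][5].round(2))
    print(" shift now-axes cm",(A.inv().apply(dw)*100).round(2),"rotvec",best[0].round(3),"shift target-axes cm",(best[1].inv().apply(dw)*100).round(2))
E
python3 - <<'E'
from h import *
f=np.load("top0.npz");p,d,K,Rm,t=[f[k] for k in("p","d","K","R","t")]
P=cloud(d,K,Rm,t);z=P[...,2];x=P[...,0];y=P[...,1]
m=(z>.0565)&(z<.064)&(x>.53)&(x<.60)&(abs(y+.095)<.05)
m=cv2.morphologyEx(m.astype(np.uint8),cv2.MORPH_OPEN,np.ones((5,5)))>0
c=P[m];r=cv2.minAreaRect(c[:,:2].astype(np.float32)*1000);print("lid",r,c[:,:2].min(0),c[:,:2].max(0))
yaw=np.radians(5)
m=(z>.044)&(z<.0565)&(x>.49)&(x<.546)&(abs(y+.098)<.012)
c=P[m];print("tab",m.sum(),np.percentile(c[:,0],[1,50,99]),np.percentile(c[:,1],[1,50,99]),c[:,:2].mean(0)); print("tab dir",np.degrees(np.arctan(np.polyfit(c[:,0],c[:,1],1)[0])))
# front lip top at z=.153, outer edge, vs y ; ends' outer sides
m=(z>.149)&(z<.157)&(x<.61)&(x>.55); c=P[m]
b=[(yy,np.percentile(c[abs(c[:,1]-yy)<.008][:,0],10)) for yy in np.arange(-.15,.12,.02) if (abs(c[:,1]-yy)<.008).sum()>5]
b=np.array(b);k=np.polyfit(b[:,0],b[:,1],1);print("lip",b.round(4).tolist(),"yaw",np.degrees(np.arctan(-k[0])),"front x at y=-.02,-.096",np.polyval(k,[-.02,-.096]))
goal([.53,-.099,.19],yaw)
E
```

```text
lid ((572.3340454101562, -95.40309143066406), (45.11111068725586, 59.601016998291016), 9.049638748168945) [ 0.54731689 -0.12707465] [ 0.59843879 -0.06483756]
tab 64 [0.51595921 0.53096042 0.54526741] [-0.10513316 -0.09924863 -0.09321909] [ 0.53065282 -0.09924933]
tab dir 5.711818060786521
lip [[-0.15, 0.5882], [-0.13, 0.5875], [-0.11, 0.5855], [-0.09, 0.584], [-0.07, 0.5827], [-0.05, 0.5807], [-0.03, 0.5802], [-0.01, 0.5779], [0.01, 0.5771], [0.03, 0.5753], [0.05, 0.5736], [0.07, 0.5721], [0.09, 0.5712], [0.11, 0.5694]] yaw 4.187743621348586 front x at y=-.02,-.096 [0.57895196 0.58451671]
t 0.1 pos [0.2354 0.5783 0.2217] F [-0.7 -0.4  0.4] grip 0.0867 q6 -0.18
 shift now-axes cm [  3.25 -52.83 -51.6 ] rotvec [-0.474 -0.002 -0.001] shift target-axes cm [  3.17 -23.45 -70.04]
```

arm_command(plan=[[0,0,0,-0.158,0,0,8.7],[0,0,0,-0.158,0,0,8.7],[0,0,0,-0.158,0,0,8.7],[0,-2,-5.8,0,0,0,8.7],[0,-2,-5.8,0,0,0,8.7],[0,-2,-5.8,0,0,0,8.7],[0,-2,-5.8,0,0,0,8.7],[0,-2,-5.8,0,0,0,8.7],[0,-2,-5.8,0,0,0,8.7],[0,-2,-5.8,0,0,0,8.7],[0,-2,-5.8,0,0,0,8.7],[0,-2,-5.8,0,0,0,8.7]], grip_force=30)

```text
time: 1.6
position: [0.4723, 0.0702, 0.219]
tool_rot: [0.528, -0.472, -0.527, -0.469]
ft_force: [0.9, 0.1, -0.2]
grip_width: 0.0869
```

```bash
python3 -c "
from h import *
goal([.528,-.0995,.19],.096)"
```

```text
t 1.6 pos [0.4723 0.0702 0.219 ] F [ 0.9  0.1 -0.2] grip 0.0869 q6 -1.77
 shift now-axes cm [  2.96  -3.62 -17.48] rotvec [ 0.017 -0.003 -0.002] shift target-axes cm [  2.9   -3.92 -17.42]
```

arm_command(plan=[[0,-1,-4.4,0.017,0,0,5],[0.5,-1,-4.4,0,0,0,5],[0.8,-1,-4.4,0,0,0,5],[0.8,-1,-4.4,0,0,0,5],[0,0,0,0,0,0,5]])

```text
time: 2.22
position: [0.5324, -0.1118, 0.1969]
tool_rot: [0.522, -0.479, -0.521, -0.476]
ft_force: [-0.7, 0.3, 0.0]
grip_width: 0.052
```

Run:
```python
from h import *
p,d,K,Rm,t=cam("wrist"); cv2.imwrite("pics/w1.png",p)
P=cloud(d,K,Rm,t);z=P[...,2];x=P[...,0];y=P[...,1]
m=(z>.045)&(z<.057)&(x>.49)&(x<.546)&(abs(y+.098)<.03); c=P[m]
print("tab",m.sum(),*(np.percentile(c,[1,50,99],axis=0).round(4).tolist() if m.sum() else []))
goal([.528,-.0995,.02],.096)
```

```text
tab 338 [0.5184, -0.1057, 0.0463] [0.5313, -0.0991, 0.0522] [0.5456, -0.0926, 0.054]
t 2.27 pos [ 0.5313 -0.1101  0.1969] F [-0.1 -0.3 -0.1] grip 0.0508 q6 -2.07
 shift now-axes cm [17.69  0.19  1.12] rotvec [-0.007 -0.002 -0.003] shift target-axes cm [17.69  0.23  1.08]
```

View pics/w1.png

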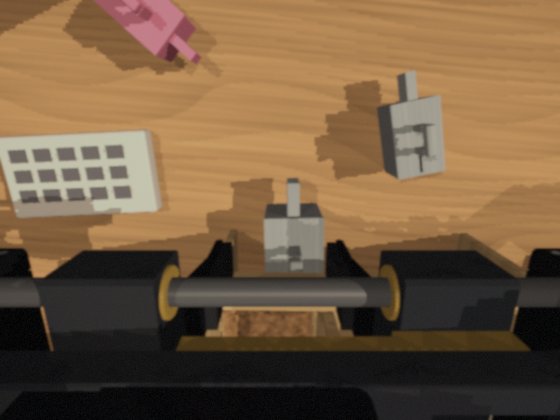

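The wrist view shows the tab at (293,195) between the fingers, and its position agrees with the top camera to within 1 mm. Now I'll descend.

arm_command(plan=[[0,0.2,1.1,0,0,0,5],[4,0,0,0,0,0,5],[4,0,0,0,0,0,5],[3,0,0,0,0,0,5],[0,0,0,0,0,0,5]])

```text
time: 2.9
position: [0.5253, -0.0893, 0.0866]
tool_rot: [-0.523, 0.476, 0.524, 0.474]
ft_force: [0.7, 0.3, 0.0]
grip_width: 0.0502
```

```bash
python3 -c "
from h import *
goal([.528,-.0995,.02],.096)"
```

```text
t 2.9 pos [ 0.5253 -0.0893  0.0866] F [0.7 0.3 0. ] grip 0.0502 q6 -2.04
 shift now-axes cm [ 6.66 -0.19 -1.04] rotvec [ 0.002 -0.    -0.003] shift target-axes cm [ 6.66 -0.17 -1.04]
```

arm_command(plan=[[0,-0.2,-0.9,0,0,0,5],[0,0,0,0,0,0,5],[0,0,0,0,0,0,5]])

```text
time: 3.28
position: [0.5301, -0.0975, 0.0903]
tool_rot: [0.526, -0.474, -0.523, -0.474]
ft_force: [0.7, 0.2, 0.0]
grip_width: 0.0496
```

```bash
python3 -c "
from h import *
goal([.528,-.0995,.02],.096)"
```

```text
t 3.27 pos [ 0.5301 -0.0975  0.0903] F [0.7 0.2 0. ] grip 0.0496 q6 -2.06
 shift now-axes cm [ 7.02  0.24 -0.16] rotvec [ 0.004 -0.003  0.002] shift target-axes cm [ 7.03  0.23 -0.18]
```

arm_command(plan=[[2.5,0.2,-0.1,0,0,0,5],[2.5,0,0,0,0,0,5],[1.8,0,0,0,0,0,5],[0,0,0,0,0,0,5]])

```text
time: 3.78
position: [0.5318, -0.1007, 0.0246]
tool_rot: [0.528, -0.473, -0.52, -0.476]
ft_force: [0.5, -0.3, 0.9]
grip_width: 0.05
```

```bash
python3 -c "
from h import *
goal([.528,-.0995,.02],.096)"
```

```text
t 3.77 pos [ 0.5318 -0.1007  0.0246] F [ 0.5 -0.3  0.9] grip 0.05 q6 -2.06
 shift now-axes cm [0.45 0.37 0.16] rotvec [ 0.003 -0.007  0.011] shift target-axes cm [0.46 0.37 0.15]
```

arm_command(plan=[[0.3,0.3,0.1,0,0,0,5],[0,0,0,0,0,0,0],[0,0,0,0,0,0,0],[0,0,0,0,0,0,0],[0,0,0,0,0,0,0],[0,0,0,0,0,0,0]], grip_force=20)

```text
time: 4.53
position: [0.5303, -0.1004, 0.0245]
tool_rot: [0.53, -0.473, -0.518, -0.476]
ft_force: [0.1, 0.5, 1.0]
grip_width: 0.0114
```

```bash
python3 -c "
from h import *
goal([.452,-.107,.022],.096)"
```

```text
t 4.53 pos [ 0.5303 -0.1004  0.0245] F [0.1 0.5 1. ] grip 0.0114 q6 -2.06
 shift now-axes cm [0.13 7.86 0.12] rotvec [ 0.003 -0.009  0.015] shift target-axes cm [0.25 7.86 0.1 ]
```

arm_command(plan=[[0,0.7,0,0,0,0,0],[0,1.2,0,0,0,0,0],[0,1.2,0,0,0,0,0],[0,1.2,0,0,0,0,0],[0,1.2,0,0,0,0,0],[0,1.2,0,0,0,0,0],[0,1.2,0,0,0,0,0],[0,0.6,0,0,0,0,0],[0,0,0,0,0,0,0]])

```text
time: 5.65
position: [0.4441, -0.1115, 0.0244]
tool_rot: [0.533, -0.472, -0.514, -0.479]
ft_force: [1.8, 0.6, 2.1]
grip_width: 0.0118
```

```bash
python3 -c "
from h import *
goal([.452,-.107,.022],.096)"
```

```text
t 5.65 pos [ 0.4441 -0.1115  0.0244] F [1.8 0.6 2.1] grip 0.0118 q6 -2.16
 shift now-axes cm [ 0.26 -0.82  0.37] rotvec [ 0.    -0.014  0.025] shift target-axes cm [ 0.24 -0.83  0.37]
```

arm_command(plan=[[0,0,0,0,0,0,4],[0,0,0,0,0,0,4],[0,0,0,0,0,0,4],[-1,0,0,0,0,0.01,4],[-4,0,0,0,0,0.01,4],[-4,0,0,0,0,0,4],[-4,0,0,0,0,0,4],[-3,0,0,0,0,0,4],[0,0,0,0,0,0,4],[0,0,0,0,0,0,4]])

```text
time: 6.9
position: [0.4372, -0.1059, 0.1851]
tool_rot: [-0.522, 0.479, 0.527, 0.47]
ft_force: [-0.5, -0.2, -1.1]
grip_width: 0.0397
```

```bash
cat > tin.py <<'E'
from h import *
for n in ("scene","wrist"):
    p,d,K,Rm,t=cam(n); cv2.imwrite(f"pics/{n}2.png",p)
    P=cloud(d,K,Rm,t);z=P[...,2];x=P[...,0];y=P[...,1]
    reg=(x>.41)&(x<.58)&(y>-.155)&(y<-.05)
    for nm,a,b in(("handle",.0915,.103),("lid",.056,.064),("tab",.046,.0555)):
        m=(reg&(z>a)&(z<b)).astype(np.uint8); m=cv2.morphologyEx(m,cv2.MORPH_OPEN,np.ones((3,3))) 
        c=P[m>0]
        if len(c)<15: print(n,nm,len(c)); continue
        r=cv2.minAreaRect(c[:,:2].astype(np.float32)*1000)
        print(n,nm,len(c),"mean",c.mean(0).round(4),"rect",np.round(r[0],1),np.round(r[1],1),round(r[2],1),"x",np.percentile(c[:,0],[1,99]).round(4),"y",np.percentile(c[:,1],[1,99]).round(4))
E
python3 tin.py; python3 -c "
from h import *
goal([.514,-.105,.14],.096)"
```

```text
scene handle 75 mean [ 0.5166 -0.1061  0.0976] rect [ 515.3 -105.2] [36.1 12.1] 5.1 x [0.4989 0.5329] y [-0.1119 -0.0989]
scene lid 405 mean [ 0.5074 -0.1158  0.0602] rect [ 506.3 -111.4] [80.7 63.5] 16.4 x [0.4702 0.548 ] y [-0.1369 -0.0751]
scene tab 53 mean [ 0.4487 -0.1121  0.0523] rect [ 449.5 -112.1] [12.6 28.2] 88.8 x [0.4356 0.4631] y [-0.118  -0.1057]
wrist handle 88 mean [ 0.523  -0.1051  0.0967] rect [ 512.6 -105.8] [36.3 10.8] 4.8 x [0.4948 0.5306] y [-0.1101 -0.0992]
wrist lid 3084 mean [ 0.4988 -0.1069  0.0593] rect [ 513.6 -105.8] [95.7 59.7] 4.9 x [0.4654 0.5603] y [-0.1371 -0.076 ]
wrist tab 579 mean [ 0.453  -0.1112  0.0518] rect [ 449.8 -111.8] [34.9 56.8] 5.4 x [0.4323 0.4691] y [-0.1366 -0.0838]
t 7.0 pos [ 0.4373 -0.106   0.1847] F [ 0.2  0.  -0.8] grip 0.0401 q6 -2.14
 shift now-axes cm [ 4.37 -7.71 -0.66] rotvec [ 0.005 -0.004 -0.014] shift target-axes cm [ 4.47 -7.65 -0.64]
```

View pics/wrist2.png

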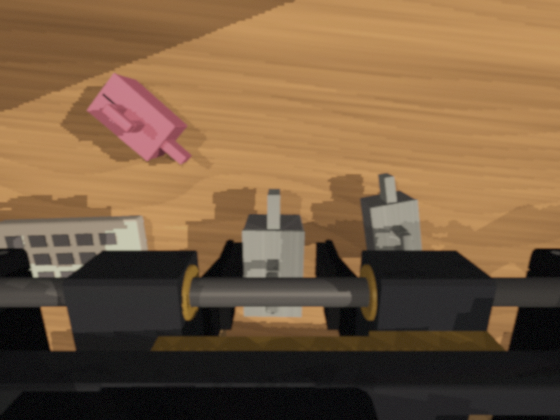

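The wrist view shows the tin released at (273,255), upright and well clear of the shelf. Both cameras put the handle at (0.514, -0.1055) with yaw about 5°.

arm_command(plan=[[0.8,-2.6,-0.2,0,0,-0.012,4],[1.5,-2.6,-0.2,0,0,0,4],[1.5,-2.2,-0.2,0,0,0,4],[0,0,0,0,0,0,4],[0,0,0,0,0,0,4]])

```text
time: 7.62
position: [0.5082, -0.103, 0.1391]
tool_rot: [-0.52, 0.477, 0.529, 0.471]
ft_force: [-0.0, -0.5, -0.1]
grip_width: 0.0404
```

```bash
python3 -c "
from h import *
goal([.514,-.1055,.073],.087)"
```

```text
t 7.62 pos [ 0.5082 -0.103   0.1391] F [-0.  -0.5 -0.1] grip 0.0404 q6 -2.08
 shift now-axes cm [ 6.6  -0.65 -0.33] rotvec [ 0.013  0.003 -0.015] shift target-axes cm [ 6.61 -0.55 -0.3 ]
```

arm_command(plan=[[0.5,-0.6,-0.3,0.01,0,-0.015,4],[0,0,0,0,0,0,4],[2,0,0,0,0,0,4],[2,0,0,0,0,0,4],[1.5,0,0,0,0,0,4],[0,0,0,0,0,0,4],[0,0,0,0,0,0,4]])

```text
time: 8.5
position: [0.5137, -0.1062, 0.08]
tool_rot: [0.522, -0.476, -0.521, -0.479]
ft_force: [1.0, -0.3, 0.1]
grip_width: 0.0401
```

```bash
python3 -c "
from h import *
goal([.514,-.1055,.073],.087)"
```

```text
t 8.5 pos [ 0.5137 -0.1062  0.08  ] F [ 1.  -0.3  0.1] grip 0.0401 q6 -2.08
 shift now-axes cm [ 0.7  -0.03  0.07] rotvec [0.001 0.002 0.004] shift target-axes cm [ 0.7  -0.03  0.07]
```

arm_command(plan=[[0.6,0,0,0,0,0,4],[0,0,0,0,0,0,0],[0,0,0,0,0,0,0],[0,0,0,0,0,0,0],[0,0,0,0,0,0,0],[-0.5,0,0,0,0,0,0],[-1.5,0,0,0,0,0,0],[-2,0,0,0,0,0,0],[0,0,0,0,0,0,0]], grip_force=40)

```text
time: 9.62
position: [0.5133, -0.1061, 0.1166]
tool_rot: [0.522, -0.476, -0.521, -0.479]
ft_force: [0.7, 0.3, -3.8]
grip_width: 0.0116
```

```bash
python3 -c "
from h import *
goal([.514,-.1055,.275],.073)"
```

```text
t 9.62 pos [ 0.5133 -0.1061  0.1166] F [ 0.7  0.3 -3.8] grip 0.0116 q6 -2.08
 shift now-axes cm [-15.84  -0.14   0.08] rotvec [0.015 0.001 0.004] shift target-axes cm [-15.84  -0.07   0.06]
```

arm_command(plan=[[-1.5,0,0,0.005,0,0,0],[-2.5,0,0,0.005,0,0,0],[-2.5,0,0,0,0,0,0],[-2.5,0,0,0,0,0,0],[-2.5,0,0,0,0,0,0],[-2,0,0,0,0,0,0],[-1,0,0,0,0,0,0],[0,0,0,0,0,0,0],[0,0,0,0,0,0,0]])

```text
time: 10.75
position: [0.509, -0.1049, 0.2668]
tool_rot: [-0.517, 0.48, 0.521, 0.481]
ft_force: [0.7, -0.9, -3.1]
grip_width: 0.0115
```

```bash
python3 -c "
from h import *
goal([.683,-.111,.275],.073)"
```

```text
t 10.75 pos [ 0.509  -0.1049  0.2668] F [ 0.7 -0.9 -3.1] grip 0.0115 q6 -2.07
 shift now-axes cm [ -0.86 -17.3   -1.94] rotvec [ 0.004  0.005 -0.002] shift target-axes cm [ -0.82 -17.31  -1.88]
```

arm_command(plan=[[-0.8,-1,0,0,0.005,0,0],[0,-2,-0.2,0,0,0,0],[0,-2.2,-0.2,0,0,0,0],[0,-2.2,-0.3,0,0,0,0],[0,-2.2,-0.3,0,0,0,0],[0,-2.2,-0.3,0,0,0,0],[0,-2,-0.3,0,0,0,0],[0,-1.3,-0.2,0,0,0,0],[0,0,0,0,0,0,0],[0,0,0,0,0,0,0]])

```text
time: 12.0
position: [0.669, -0.1094, 0.268]
tool_rot: [-0.515, 0.482, 0.522, 0.479]
ft_force: [0.8, -0.4, -3.2]
grip_width: 0.0118
```

```bash
python3 -c "
from h import *
goal([.683,-.111,.275],.073)"
```

```text
t 12.0 pos [ 0.669  -0.1094  0.268 ] F [ 0.8 -0.4 -3.2] grip 0.0118 q6 -1.97
 shift now-axes cm [-0.72 -1.38 -0.27] rotvec [ 0.004  0.004 -0.011] shift target-axes cm [-0.7  -1.39 -0.26]
```

arm_command(plan=[[0,-1.4,-0.2,0.004,0.004,-0.01,0],[0,0,0,0,0,0,0],[0,0,0,0,0,0,0]])

```text
time: 12.38
position: [0.6832, -0.1102, 0.2678]
tool_rot: [-0.518, 0.482, 0.518, 0.481]
ft_force: [0.2, -0.2, -4.6]
grip_width: 0.012
```

Run:
```python
from h import *
for n in ("scene","top"):
    p,d,K,Rm,t=cam(n); cv2.imwrite(f"pics/{n}3.png",p)
    P=cloud(d,K,Rm,t);z=P[...,2];x=P[...,0];y=P[...,1]
    reg=(x>.57)&(x<.77)&(y>-.16)&(y<-.06)
    for nm,a,b in(("lid",.247,.262),("tab",.23,.246)):
        m=(reg&(z>a)&(z<b)).astype(np.uint8); m=cv2.morphologyEx(m,cv2.MORPH_OPEN,np.ones((3,3))); c=P[m>0]
        if len(c)<15: print(n,nm,len(c)); continue
        print(n,nm,len(c),"mean",c.mean(0).round(4),"x",np.percentile(c[:,0],[1,99]).round(4),"y",np.percentile(c[:,1],[1,99]).round(4),"zx slope",np.linalg.lstsq(np.c_[c[:,:2],np.ones(len(c))],c[:,2],rcond=None)[0].round(3))
goal([.683,-.111,.2],.073)
a=cv2.imread("pics/scene3.png")[110:310,180:400]; b=cv2.imread("pics/top3.png")[100:300,220:400]
cv2.imwrite("pics/both3.png",cv2.resize(np.hstack([a,b]),None,fx=2,fy=2,interpolation=cv2.INTER_CUBIC))
```

```text
scene lid 658 mean [ 0.7077 -0.1119  0.253 ] x [0.6724 0.7304] y [-0.1397 -0.0779] zx slope [-0.01   0.018  0.262]
scene tab 245 mean [ 0.6942 -0.134   0.2379] x [0.6407 0.7317] y [-0.1422 -0.0866] zx slope [ 0.013 -0.027  0.225]
top lid 0
top tab 0
t 12.47 pos [ 0.6832 -0.1102  0.2679] F [-0.6  0.1 -3.2] grip 0.0116 q6 -1.96
 shift now-axes cm [ 6.79  0.03 -0.07] rotvec [-0.001 -0.    -0.   ] shift target-axes cm [ 6.79  0.03 -0.07]
```

View pics/both3.png

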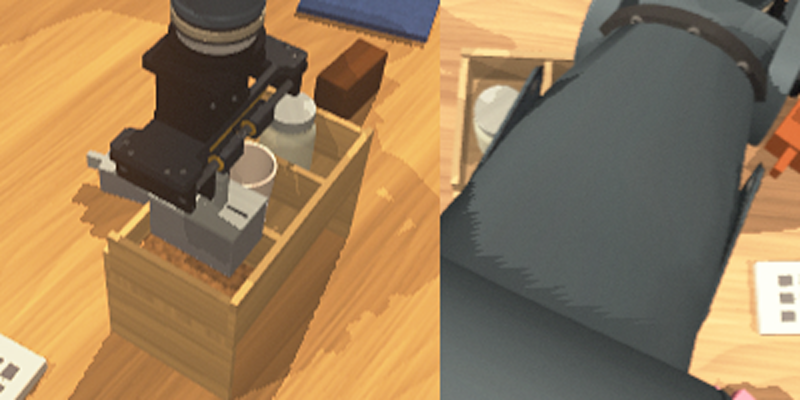

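The tin is level over the bay in the left picture at (210,225), tab forward, clear of the cup at (250,165). The lid at z 0.253 puts the underside 75 mm below the TCP, so I expect contact at TCP z ≈ 0.200.

arm_command(plan=[[0.7,0,0,0,0,0,0],[1,0,0,0,0,0,0],[1,0,0,0,0,0,0],[1,0,0,0,0,0,0],[0.6,0,0,0,0,0,0],[0,0,0,0,0,0,0]])

```text
time: 13.22
position: [0.682, -0.1101, 0.2207]
tool_rot: [-0.517, 0.482, 0.519, 0.481]
ft_force: [0.3, -0.0, -2.6]
grip_width: 0.0118
```

```bash
python3 -c "
from h import *
goal([.683,-.111,.2],.073)"
```

```text
t 13.22 pos [ 0.682  -0.1101  0.2207] F [ 0.3 -0.  -2.6] grip 0.0118 q6 -1.96
 shift now-axes cm [ 2.07 -0.1  -0.1 ] rotvec [-0.001  0.001 -0.003] shift target-axes cm [ 2.07 -0.09 -0.1 ]
```

arm_command(plan=[[0.6,-0.1,-0.1,0,0,0,0],[0.6,0,0,0,0,0,0],[0.3,0,0,0,0,0,0],[0,0,0,0,0,0,0]])

```text
time: 13.72
position: [0.6837, -0.1113, 0.2054]
tool_rot: [-0.517, 0.482, 0.518, 0.481]
ft_force: [-0.7, -0.4, -2.7]
grip_width: 0.0113
```

```bash
python3 -c "
from h import *
goal([.683,-.111,.2],.073)"
```

```text
t 13.72 pos [ 0.6837 -0.1113  0.2054] F [-0.7 -0.4 -2.7] grip 0.0113 q6 -1.96
 shift now-axes cm [0.54 0.07 0.03] rotvec [-0.001  0.    -0.001] shift target-axes cm [0.54 0.07 0.03]
```

arm_command(plan=[[0.3,0,0,0,0,0,0],[0.2,0,0,0,0,0,0],[0.1,0,0,0,0,0,0]])

```text
time: 14.1
position: [0.684, -0.1113, 0.2001]
tool_rot: [-0.518, 0.482, 0.518, 0.482]
ft_force: [-1.7, 0.6, 1.4]
grip_width: 0.0111
```

The force went from -2.7 to +1.4 N, so the tin rests on the mat. I'll release it and withdraw.

arm_command(plan=[[0,0,0,0,0,0,3],[0,0,0,0,0,0,3],[0,0,0,0,0,0,3],[-1,0,0,0,0,0,3],[-2,0,0,0,0,0,3],[-4,0,0,0,0,0,3],[-4,0,0,0,0,0,3],[-3,4,0,0,0,0,3],[0,6,0,0,0,0,3],[0,6,0,0,0,0,3],[0,6,0,0,0,0,3],[0,0,0,0,0,0,3]])

```text
time: 15.6
position: [0.4612, -0.1283, 0.3513]
tool_rot: [0.524, -0.48, -0.512, -0.483]
ft_force: [0.5, -0.1, 0.8]
grip_width: 0.0297
```

Run:
```python
from h import *
goal([.683,-.111,.2],.073)
p,d,K,Rm,t=cam("scene"); cv2.imwrite("pics/scene4.png",p)
f=np.load("scene0.npz"); P0=cloud(f["d"],f["K"],f["R"],f["t"])
P=cloud(d,K,Rm,t);z=P[...,2];x=P[...,0];y=P[...,1]
reg=(x>.59)&(x<.76)&(y>-.15)&(y<-.07)
for nm,a,b in(("handle",.2165,.23),("lid",.180,.190)):
    m=(reg&(z>a)&(z<b)).astype(np.uint8); m=cv2.morphologyEx(m,cv2.MORPH_OPEN,np.ones((3,3))); c=P[m>0]
    r=cv2.minAreaRect(c[:,:2].astype(np.float32)*1000); print(nm,len(c),"z",np.median(c[:,2]).round(4),"rect",np.round(r[0],1),np.round(r[1],1),round(r[2],1))
    if nm=="lid": print("tilt",np.linalg.lstsq(np.c_[c[:,:2],np.ones(len(c))],c[:,2],rcond=None)[0].round(3))
for nm,(x0,x1,y0,y1,z0) in dict(jar=(.6,.71,.03,.12,.2),cup=(.6,.71,-.06,.02,.195),clock=(.55,.75,.2,.42,.05),calc=(.4,.62,-.42,-.19,.012)).items():
    for Q in(P0,P):
        m=(Q[...,0]>x0)&(Q[...,0]<x1)&(Q[...,1]>y0)&(Q[...,1]<y1)&(Q[...,2]>z0)&(Q[...,2]<.25); print(nm,m.sum(),Q[m].mean(0).round(4))
```

```text
t 15.6 pos [ 0.4612 -0.1283  0.3513] F [ 0.5 -0.1  0.8] grip 0.0297 q6 -2.15
 shift now-axes cm [ 15.45 -22.03   0.25] rotvec [-0.    -0.009  0.014] shift target-axes cm [ 15.13 -22.25   0.11]
handle 116 z 0.2227 rect [ 684.7 -110.7] [35.6 13.5] 1.5
lid 1028 z 0.1853 rect [ 693.8 -109.1] [ 67.9 118.2] 90.0
tilt [0.006 0.01  0.182]
jar 458 [0.6596 0.0679 0.2161]
jar 457 [0.6596 0.0681 0.2161]
cup 365 [ 0.663  -0.0185  0.2038]
cup 364 [ 0.6627 -0.0188  0.2038]
clock 659 [0.6032 0.3245 0.071 ]
clock 661 [0.6033 0.3246 0.0709]
calc 3204 [ 0.5337 -0.3285  0.0211]
calc 3197 [ 0.5337 -0.3286  0.0211]
```

View pics/scene4.png

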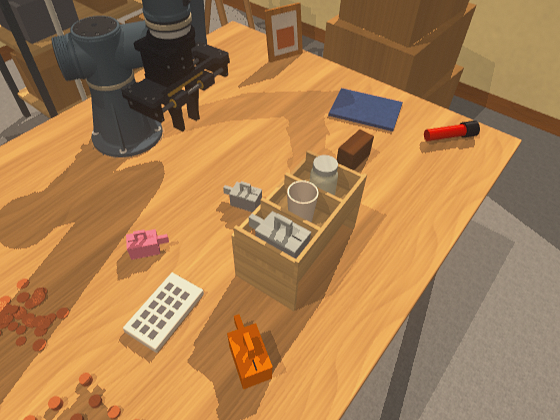

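The tin stands in the free bay at (282,230), tab towards the lip, with the arm clear and the bystanders unmoved. I'll hand in.

```bash
python3 -c "
from rig import workorder
print(workorder.hand_in())"
```

```text
the job is handed in; nothing more can be done
None
```

The job is handed in: the coin tin now stands in the free bay on the cork mat, with its tab facing the front lip. It took about 15.6 s of the 50 s allowed. I drew it out by the tab to about 151 mm in front of the shelf centre and let go. Then I picked it up by the handle and lowered it onto the mat; the wrist force showed it resting there before I opened the fingers.

**Last checks:**
- **Position:** the handle is at (0.685, -0.111), about 18 mm behind the bay centre and within 2 mm of centred sideways.
- **Height and level:** the lid is at z 0.185 m, which puts the underside on the mat. Tilt is about 0.01 rad.
- **Bystanders:** the jar, cup, clock and calculator are within 0.5 mm of where they started.
- **Arm:** it is clear of everything.

**Checks that did not work:** the top camera was blocked by the arm just before lowering, so I relied on the scene camera there. The lid outline in the final check also took in some of the shelf walls, so I used the handle for the final position.

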